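# Close up a dry-cell pack in the toggle-clamp jig

## Task

Close up the dry-cell pack in the clamping jig: lay the open tray with the cells flat into the nest with its tongue under the clamp, and throw the toggle clamp over centre so that it locks down on the tongue. With the tray clamped, press the cover straight down onto it until both clip arms have snapped under the rim; then swing the clamp fully back and leave the closed pack sitting in the nest. Do not disturb the other things on the bench.

Things in the scene. Friction and masses are not known exactly. Their poses are not given: they have to be found in the camera images.
- jig_center (a point): The jig: grey metal plate 290x100x12 mm, fixed; at one end a nest of four low steel corner blocks, at the other a steel toggle clamp with a black ball on its handle (open, it stands up to 165 mm above the worktop). Point on the plate's top, 12 mm above the worktop. x along the plate from clamp to nest (plate from x = -135 to +155 mm), y across, z up.
- nest (a point): Nest centre, at the height where the tray's underside rests (15 mm above the worktop), 80 mm from jig_center along its x; same axes. The tray lies along x, tongue to -x (the clamp), 1.5 mm clearance all round. The corner blocks stand 11 mm above this level, bevelled 2.5 mm inside at the top; on both long sides they leave the middle 80 mm free for fingers.
- tray_center (a point): The tray (loose, 0.22 kg): grey open plastic trough with four round cells in it and a flat tongue at one end. Body 112 (x) x 44 (y) x 26 mm high; plain long sides, grip across 44 mm. Point: centre of the body, 13 mm above its underside. z up, x points away from the tongue. A lip under the rim of both short ends stands out 3 mm, 6 mm high.
- tongue_top (a point): Where the clamp's pad lands: on top of the tray's tongue, 80 mm from tray_center towards its -x, 8 mm above the tray's underside. The tongue is 40 long x 30 wide x 8 mm thick and runs from x = -56 to -96 mm.
- cover_center (a point): The cover (loose, 0.09 kg): grey plastic lid with ribbed top, 122 (x) x 52 x 16 mm high, right way up. Point: its centre, 8 mm above its lower edge. Grip across its two 13 mm deep side skirts (52 mm outside, 47 inside, flared below); they pass outside the tray's long sides. A clip arm with inward hook hangs at each short end. Either way round fits.
- clip_a (a joint): Sprung clip arm at the cover's -x end, rad: 0 relaxed, also when snapped home; about 0.3 outward while its hook passes the tray's lip. Laid on loosely, the cover stands about 8 mm too high on its hooks; pressing it home takes about 10 N. Seated, its plate is on the rim, its lower edge 13 mm above the tray's underside, cover_center 8 mm above tray_center.
- clip_b (a joint): The same at the cover's +x end.
- clamp_handle (a joint): Toggle handle relative to the clamp arm, rad: 0 fully open (arm and handle both upright), 3.36 dead centre, 3.46 at its stop, locked. As the handle is thrown back and down, away from the nest, the arm swings down onto the tongue (a true linkage). It stays open, and stays locked, by itself; closing takes about 5 N at the ball near the end, opening 3 to 4 N.
- clamp_pad (a joint): Compression of the clamp's sprung rubber pad, m: 0 free, about 0.003 when locked on the tongue (some 15 N).
- pad_face (a point): Underside of the clamp's rubber pad, 17 mm across, at the end of the clamp arm. Locked, it stands 80 mm from the nest's centre towards -x, on the tongue.
- handle_ball (a point): Centre of the round black ball knob, 30 mm in diameter, at the free end of the clamp's handle (a 9 mm steel rod there). x along the handle to its free end; y is the clamp's hinge direction, parallel to the jig's y: pinched at its two sides along y, the ball turns between the fingers as the handle swings; it creeps in them under a slow pull, so swing briskly. Path: see ball_end.
- ball_end (a point): Fixed point where the ball's centre arrives when the clamp is locked, 42 mm above the worktop. The ball runs in the jig's x-z plane (y = 0), from open to locked, as (mm along x from jig_center, mm above the worktop, at clamp_handle in rad): (-71, 149, 0), (-94, 154, 0.5), (-118, 152, 1), (-136, 142, 1.5), (-147, 128, 2), (-152, 109, 2.5), (-152, 82, 3), (-148, 42, 3.46).
- tray: The tray itself; its origin is the middle of its underside.
- cover: The cover itself; its origin is the middle of its lower edge.
- carton: blue cardboard carton, 62x125x36 mm, lying flat, behind and left of the jig. A bystander: leave it where it is.
- screwdriver: screwdriver with a red and black handle, 200 mm long, lying along the front edge of the worktop. A bystander: leave it where it is.
- spare_pack: sealed dark-grey spare battery pack, 46x89x21 mm, one closed block without tongue or cells to be seen; it is not the pack to be closed. A bystander: leave it where it is.
- charger: black mains adapter brick, 42x104x30 mm, behind and right of the jig. A bystander: leave it where it is.
- flask: clear conical flask with a stopper, 55 mm across, 118 mm tall, at the far left. A bystander: leave it where it is.
- leak_fluid_bottle: brown dropper bottle, 33 mm across, 100 mm tall, at the far right. A bystander: leave it where it is.

How it is judged:
On the way, in this order (a step that is already met when the one before it is completed fails the run):
1. the tray lies flat in the nest, tongue under the clamp (x of tray_center in the frame of nest between -0.004 and 0.004 m and y of tray_center in the frame of nest between -0.004 and 0.004 m and z of tray_center in the frame of nest between 0.0105 and 0.0155 m and x of tongue_top in the frame of nest below -0.07 m and angle between tray_center's own z axis and vertical below 0.05 rad), for 0.1 s.
2. the toggle clamp is locked past centre on the tongue of the tray in the nest (all of step 1 and value of joint clamp_handle above 3.39 rad and value of joint clamp_pad above 0.0018 m), for 0.2 s.
3. with the clamp still locked, the cover is home on the tray and both clip arms have snapped under the rim (all of step 2 and x of cover_center in the frame of tray_center between -0.0035 and 0.0035 m and y of cover_center in the frame of tray_center between -0.0035 and 0.0035 m and z of cover_center in the frame of tray_center between 0.0055 and 0.0098 m and angle between the x axis of cover_center and the x axis of tray_center, either way round below 0.08 rad and value of joint each of clip_a, clip_b below 0.12 rad), for 0.2 s.
4. the clamp is swung fully back (value of joint clamp_handle below 0.45 rad), for 0.1 s.
At the end, for the whole second after the job is handed in: The tray lies flat in the nest (centre within 4 mm, tongue to the clamp), the cover is fully home on it (within 3.5 mm sideways, less than 1.8 mm too high, square to it, both clips sprung back), the clamp stands fully open (handle joint below 0.45 rad), all at rest (all of step 1 and x of cover_center in the frame of tray_center between -0.0035 and 0.0035 m and y of cover_center in the frame of tray_center between -0.0035 and 0.0035 m and z of cover_center in the frame of tray_center between 0.0055 and 0.0098 m and angle between the x axis of cover_center and the x axis of tray_center, either way round below 0.08 rad and value of joint each of clip_a, clip_b below 0.12 rad and value of joint clamp_handle below 0.45 rad and linear speed of each of tray, cover below 0.02 m/s); the robot touches nothing.
It fails at once if a bystander (carton, screwdriver, spare pack, charger, flask or dropper bottle) is pushed more than 20 mm (distance of any of carton, screwdriver, spare_pack, charger, flask, leak_fluid_bottle from where it was at the start of the episode above 0.02 m).
It fails at once if the flask or the dropper bottle is tipped (angle between any of flask, leak_fluid_bottle's own z axis and vertical above 0.3 rad).
It also fails if it takes over 72 s, if anything falls off the work surface, if the arm or the gripper's body presses on something with over 40 N, if the wrist force passes 120 N, or if a joint passes its speed limit or range.

## Robot

A 6-joint arm with a two-finger parallel gripper is mounted at the origin on a cart in front of the work surface, level with it; the furniture and walls round the work are solid. World frame = base frame: x ahead of the robot, y to its left, z up, the work surface at z = 0. Lengths are in m, angles in rad, forces in N, time in s.
With the tool pointing down it reaches from about 0.35 to 0.85 m from the base axis. Payload 8.1 kg.
Tool frame: the origin (TCP) lies on the mounting face of the last link; the fingertips stand 186 mm ahead of it and the grasp point (between the pads) lies 167 mm ahead of it; z points along the fingers, y is the line along which they close (so a half turn about z gives the same grasp; the last joint's range is limited). The gripper opens to 93 mm and grips with 3 to 60 N. Pads are 15 mm wide; open, the fingers measure 128 mm over their backs; the gripper's body (75 mm by 188 mm) begins 65 mm behind the grasp point.
Start: joints at [-1.231, 0.13, 1.488, -0, 1.523, -0.085], TCP at [0.247, -0.547, 0.405] pointing down, gripper open.
Joint ranges: [-2.96, 2.96], [-0.89, 2.26], [0.02, 2.5], [-1.34, 4.48], [0, 2.73], [-2.66, 2.66]. Speed limits (rad/s): [2.39, 2.39, 2.79, 3.14, 3.14, 3.14].

## Interface

Orientations are given as a rotation vector (axis times angle).
In Python, from plant import * gives the robot as it stands. The module is installed in compiled form; this text tells all that it offers.
- The arm moves only by the tool arm_command, never from a script. Its argument "increments" is a list of rows, each a list of 6 numbers: the shift along the tool's x, y, z in units of 0.2 m (1.0 is 0.2 m), then the turn, a rotation vector about the tool's x, y, z in units of pi rad (1.0 is pi rad). A call has exactly 5 rows; each row is the pose to reach, as a shift and turn from the pose commanded when the call began, along the tool's axes at that moment, turning the shorter way round; what a row does not reach only later rows make up. A row lasts 1/8 s, in which the tool goes at most 62.5 mm and 10.7 degrees, less where a joint would pass 70% of its speed; a pose out of reach is approached as far as the arm can. A call with a number of a shift or a turn outside -1 to 1 is refused whole. A call with a gripper value outside its range is refused whole. "fingers" is the closure, from -1 (fully open) to 1 (shut), set as the call begins (left out, the last holds). The fingers move at their own pace and stop on an object; "force" is the grip in N (left out, the last holds). Time passes only in rows, so rows that repeat a pose let the fingers close, or fill a call up. It gives the time, the measured TCP pose, the force, the opening and the grip force at its end, in the units of the state.
- read_state(): the state, without advancing time (a new reading comes with each control period).
- read_camera(name): name is "scene" or "top" or "wrist"; returns a dict with "image" (384x512x3 uint8, red, green, blue), "fx", "fy", "cx", "cy" (pixels), "k1" (the pictures are not rectified: a ray, as slopes to the right and down, at radius r is drawn at 1 + k1 r^2 times it, then the intrinsics apply), "T" (4x4, takes a point from camera to world coordinates). Camera axes: x right, y down, z forward; pixel columns grow to the right and rows downward; lengths in m; the calibration is good to about 2 mm. A picture is of the moment at which its call begins. There is no depth.
- close_job(): hands the job in; it is judged then, once.
The state is a dict: "t": time; "q": joint angles; "dq": joint speeds; "joint_torque": joint torques, N m; "tool_pos": TCP position; "orientation": TCP orientation; "force": force on the tool from outside, world axes, zero at the start; "wrist_torque": the same for the moment, N m; "opening": finger opening in m; "gripper_force": force on a finger pad.
Only numpy, scipy, OpenCV 4.12 (cv2) and the standard library are available. Lean on these libraries where they do the work, as an engineer would, in place of code of your own. Each camera call takes 0.05 s, during which the arm holds its last target. There are 200 camera calls.

## Working session

There is one attempt and no reset: what is moved stays moved. The work goes in short steps, Python scripts to look and compute and a tool call to move; the robot and the scene stay as the last step left them, time stands still between calls to the robot, and variables do not carry over. Pictures are saved under pics/ and viewed, at most 10 in all, crops included, and the job is handed in when it is done.

Besides the shell and the picture viewer there is one more tool, called after "Emit:" as name(argument=value, ...) on one line, values as JSON. arm_command: Moves the arm, as the interface text tells. Shifts and turns lie within -1 to 1; 1 stands for 0.2 m of shift or pi rad of turn. Its arguments: {"type":"object","properties":{"increments":{"type":"array","items":{"type":"array","items":{"type":"number","minimum":-1,"maximum":1}}},"fingers":{"type":"number"},"force":{"type":"number"}},"required":["increments"]}

```bash
mkdir -p pics; cat > h.py <<'E'
from plant import *
import numpy as np, cv2
from scipy.spatial.transform import Rotation as R
def shot(n,f=None):
    c=read_camera(n)
    if f: cv2.imwrite(f,c["image"][:,:,::-1])
    return c
def ray(c,u,v):
    x,y=(u-c["cx"])/c["fx"],(v-c["cy"])/c["fy"]
    K=np.array([[c["fx"],0,c["cx"]],[0,c["fy"],c["cy"]],[0,0,1.]])
    p=cv2.undistortPoints(np.array([[[u,v]]],float),K,np.array([c["k1"],0,0,0.]))[0,0]
    T=np.array(c["T"]);return T[:3,3],T[:3,:3]@np.array([p[0],p[1],1])
def onz(c,u,v,z):
    o,d=ray(c,u,v);return o+d*(z-o[2])/d[2]
def proj(c,P):
    T=np.array(c["T"]);p=T[:3,:3].T@(np.array(P)-T[:3,3]);x,y=p[0]/p[2],p[1]/p[2];k=1+c["k1"]*(x*x+y*y)
    return c["cx"]+c["fx"]*x*k,c["cy"]+c["fy"]*y*k
E
python3 - <<'E'
from h import *
for n in("scene","top"):
    c=shot(n,f"pics/{n}0.png");print(n,c["fx"],c["cx"],c["cy"],c["k1"],np.round(c["T"],3).tolist())
s=read_state();print(s)
E
```

```text
scene 389.2986337192426 257.95420850250366 193.43905599544289 0.005160323735007095 [[0.888, -0.231, 0.397, -0.018], [-0.459, -0.49, 0.741, -1.006], [0.023, -0.84, -0.542, 0.836], [0.0, 0.0, 0.0, 1.0]]
top 409.0949443179409 250.66196083205037 189.140981620335 0.014423040870591772 [[-0.003, -0.998, 0.068, 0.454], [-1.0, 0.004, 0.005, -0.005], [-0.005, -0.068, -0.998, 1.421], [0.0, 0.0, 0.0, 1.0]]
{'t': 0.1, 'q': array([-1.23139626e+00,  1.31067393e-01,  1.48912555e+00, -6.14549804e-06,
        1.52301238e+00, -8.53694402e-02]), 'dq': array([ 0.00190506, -0.00182074, -0.00224729, -0.00154955, -0.00096868,
       -0.00074158]), 'joint_torque': array([ 3.28704344e-03, -5.61339533e+01, -4.93096411e+01,  7.71478261e-02,
        2.92003871e-02, -6.49483582e-05]), 'tool_pos': array([ 0.24723648, -0.54647708,  0.40382763]), 'orientation': array([-3.06944115e+00, -6.61884978e-01,  3.30282786e-04]), 'force': array([ 0.43074757, -0.63534075, -0.96192852]), 'wrist_torque': array([ 0.00047711, -0.01794188,  0.01448075]), 'gripper_force': 0.0, 'opening': 0.0928409842501789}
```

View pics/top0.png

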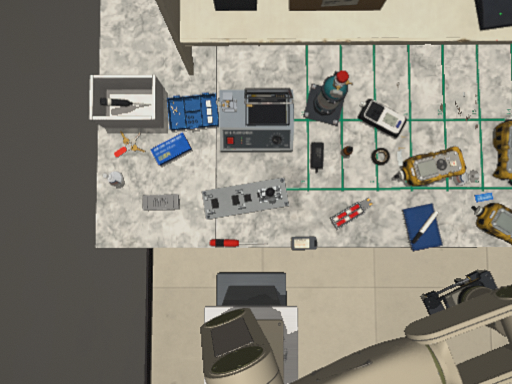

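View pics/scene0.png

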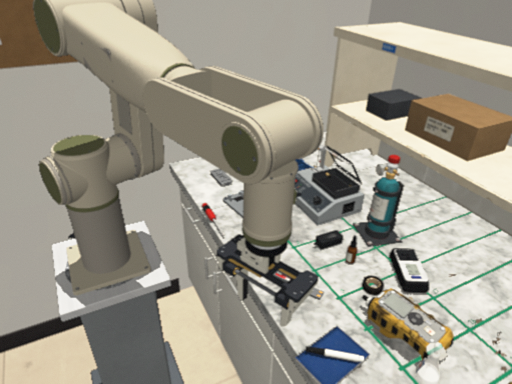

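The top view shows the jig at about (245,197) with its nest to the left and the clamp at (268,190). The tray with red cells is at (350,213), the cover at (160,202) and the spare pack at (303,243). The scene view is partly hidden by the arm. I'll enlarge the work area.

```bash
python3 - <<'E'
from h import *
c=shot("top")
im=c["image"][165:260,135:385,::-1]
cv2.imwrite("pics/top1.png",cv2.resize(im,None,fx=3.2,fy=3.2,interpolation=cv2.INTER_CUBIC))
for n,u,v,z in [("jigL",204,203,.012),("jigR",289,192,.012),("tray",350,213,.026),("cover",160,202,.016),("ball",268,186,.149)]:
    print(n,np.round(onz(c,u,v,z),3))
w=shot("wrist");print(w["fx"],w["cx"],w["cy"],w["k1"],np.round(w["T"],3).tolist())
E
```

```text
jigL [0.502 0.163 0.012]
jigR [ 0.539 -0.131  0.012]
tray [ 0.466 -0.336  0.026]
cover [0.506 0.313 0.016]
ball [ 0.55  -0.053  0.149]
315.77191815063156 253.13206561003165 193.49710346170573 0.030304992491368067 [[0.413, -0.869, -0.273, 0.324], [-0.911, -0.395, -0.122, -0.512], [-0.002, 0.299, -0.954, 0.383], [0.0, 0.0, 0.0, 1.0]]
```

View pics/top1.png

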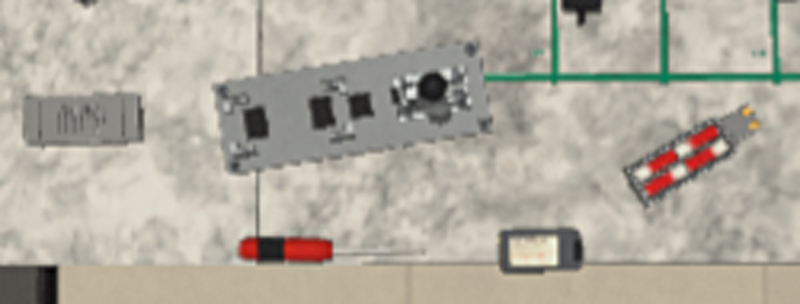

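The crop shows the tray with its tongue at the upper right, the nest at the left end of the jig and the ball at (432,87). I'll move above the tray and use the wrist camera for finer measurements.

```bash
cat >> h.py <<'E'
def frame(h):  # tool-down rotation, tool x at heading h deg
    h=np.radians(h);x=np.array([np.cos(h),np.sin(h),0]);z=np.array([0,0,-1.]);return np.c_[x,np.cross(z,x),z]
def rel(p,h):
    s=read_state();A=R.from_rotvec(s["orientation"]).as_matrix()
    sh=A.T@(np.array(p)-s["tool_pos"])/.2; t=R.from_matrix(A.T@frame(h)).as_rotvec()/np.pi
    print("t",round(s["t"],2),"inc",np.round(np.r_[sh,t],4).tolist(),"pos",np.round(s["tool_pos"],4),"F",np.round(s["force"],1),"op",round(s["opening"],4))
E
python3 - <<'E'
from h import *
rel([.466,-.336,.40],120)
E
```

```text
t 0.2 inc [1.4303, -0.5083, 0.0212, -0.0002, -0.0003, -0.5314] pos [ 0.2473 -0.5465  0.4041] F [-0.1 -0.4  0.6] op 0.093
```

Emit:
arm_command(increments=[[0.15,-0.05,0,0,0,-0.058],[0.3,-0.1,0,0,0,-0.116],[0.45,-0.15,0,0,0,-0.174],[0.6,-0.2,0,0,0,-0.232],[0.75,-0.25,0,0,0,-0.29]])

```text
t: 0.82
tool_pos: [0.364, -0.4385, 0.4045]
orientation: [-2.46, -1.953, -0.0]
force: [0.4, -0.4, -0.6]
opening: 0.0928
gripper_force: 0.0
```

```bash
python3 - <<'E'
from h import *
rel([.466,-.336,.40],120)
E
```

```text
t 0.82 inc [0.6148, 0.3804, 0.0226, -0.0, -0.0001, -0.2396] pos [ 0.364  -0.4385  0.4045] F [ 0.4 -0.4 -0.6] op 0.0928
```

Emit:
arm_command(increments=[[0.15,0.095,0,0,0,-0.058],[0.3,0.19,0,0,0,-0.116],[0.45,0.28,0,0,0,-0.174],[0.6,0.38,0.01,0,0,-0.232],[0.61,0.38,0.02,0,0,-0.24]])

```text
t: 1.45
tool_pos: [0.467, -0.3367, 0.4004]
orientation: [-1.57, -2.721, -0.001]
force: [-0.0, -0.0, 0.2]
opening: 0.0931
gripper_force: 0.0
```

```bash
python3 - <<'E'
from h import *
rel([.466,-.336,.40],120)
shot("wrist","pics/w0.png")
E
```

```text
t 1.45 inc [0.0055, -0.0026, 0.0021, 0.0001, -0.0002, 0.0001] pos [ 0.467  -0.3367  0.4004] F [-0.  -0.   0.2] op 0.0931
```

View pics/w0.png

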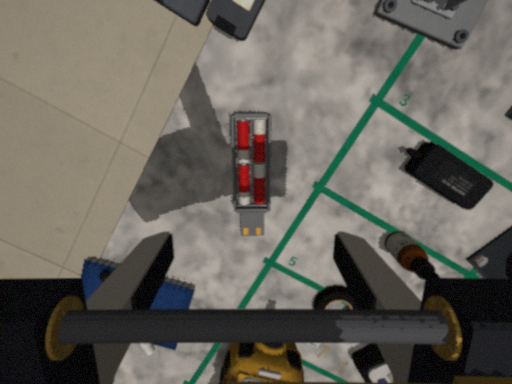

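The tray body spans about (231,112) to (270,210), with the tongue at (251,224). I'll get sub-pixel edges from averaged profiles.

```bash
python3 - <<'E'
from h import *
c=shot("wrist");g=cv2.cvtColor(c["image"],cv2.COLOR_RGB2GRAY).astype(float)
for r in((118,150),(170,204)): print("cols222-280",r,g[r[0]:r[1],222:281].mean(0).astype(int).tolist())
for k in((234,245),(256,267)): print("rows104-120",g[104:120,k[0]:k[1]].mean(1).astype(int).tolist(),"rows200-218",g[200:219,k[0]:k[1]].mean(1).astype(int).tolist())
print("tongue cols 230-275",g[214:232,230:276].mean(0).astype(int).tolist(),"rows 225-245",g[225:246,243:260].mean(1).astype(int).tolist())
for p in[(231,113),(270,112),(269,209),(233,210)]: print(np.round(onz(c,*p,.026),4))
E
```

```text
cols222-280 (118, 150) [93, 98, 103, 108, 110, 111, 111, 107, 96, 80, 81, 89, 82, 67, 69, 71, 61, 54, 56, 60, 65, 69, 69, 69, 67, 64, 59, 64, 72, 80, 80, 72, 70, 81, 90, 101, 107, 111, 113, 113, 110, 105, 99, 92, 79, 61, 50, 63, 83, 89, 95, 106, 110, 108, 109, 109, 108, 109, 110]
cols222-280 (170, 204) [89, 89, 89, 88, 87, 88, 89, 89, 90, 89, 84, 71, 59, 50, 46, 48, 54, 55, 58, 69, 76, 81, 83, 83, 84, 81, 78, 75, 70, 64, 58, 54, 51, 47, 44, 47, 50, 51, 51, 50, 49, 48, 45, 46, 48, 45, 41, 43, 53, 66, 79, 85, 87, 88, 89, 90, 90, 90, 90]
rows104-120 [148, 144, 142, 138, 134, 129, 116, 91, 70, 72, 91, 97, 101, 99, 102, 104] rows200-218 [100, 103, 105, 104, 98, 95, 78, 62, 63, 79, 96, 105, 109, 110, 116, 118, 118, 118, 116]
rows104-120 [148, 150, 150, 149, 146, 144, 134, 111, 77, 78, 96, 101, 105, 118, 131, 128] rows200-218 [34, 45, 54, 60, 72, 93, 68, 40, 56, 88, 94, 90, 94, 102, 104, 105, 105, 107, 107]
tongue cols 230-275 [134, 137, 141, 144, 145, 145, 142, 139, 137, 133, 121, 102, 93, 95, 101, 106, 108, 107, 104, 100, 97, 96, 96, 96, 96, 97, 99, 103, 107, 107, 105, 102, 98, 96, 104, 129, 154, 161, 162, 161, 161, 161, 161, 159, 158, 156] rows 225-245 [95, 95, 101, 114, 119, 118, 116, 116, 116, 115, 118, 136, 143, 142, 144, 145, 147, 150, 152, 154, 154]
[ 0.4133 -0.2931  0.026 ]
[ 0.4494 -0.2711  0.026 ]
[ 0.5058 -0.3676  0.026 ]
[ 0.4693 -0.3901  0.026 ]
```

```bash
python3 - <<'E'
from h import *
c=shot("wrist")
a=onz(c,250.3,134,.026);b=onz(c,251.4,187,.026);t=onz(c,252.7,223,.008);e=onz(c,252.7,235.7,.008);f=onz(c,250,110.8,.024)
for r,l,q in((134,230.5,270),(187,232.8,270)): print("w",np.linalg.norm(onz(c,l,r,.026)-onz(c,q,r,.026)))
print("tongue w",np.linalg.norm(onz(c,240.6,223,.008)-onz(c,264.8,223,.008)))
for p,q in((a,b),(a,t),(a,e)): d=p-q;print("head",np.degrees(np.arctan2(d[1],d[0])))
d=(a-e)[:2];d/=np.linalg.norm(d);print("from tongue",e[:2]+.096*d,"from far",f[:2]-.059*d, "len",(f-e)[:2]@d, "line", a,b,t)
E
```

```text
w 0.043702562702934766
w 0.04335060348587278
tongue w 0.03072090346329265
head 120.83376533172843
head 121.08899892207609
head 120.91159371142527
from tongue [ 0.46033996 -0.33330291] from far [ 0.459908   -0.33217248] len 0.1561917695994762 line [ 0.44209824 -0.30283721  0.026     ] [ 0.4733953  -0.35526824  0.026     ] [ 0.50091152 -0.40037543  0.008     ]
```

Widths 43.5/30.7 mm and length 156 mm agree with the given sizes: tray centre (0.460,-0.333), heading 121°. I'll look at the jig before grasping.

```bash
python3 - <<'E'
from h import *
rel([.52,.02,.42],97)
E
```

```text
t 1.6 inc [1.4233, 1.1242, -0.0981, -0.0002, -0.0001, 0.1257] pos [ 0.4653 -0.3386  0.4004] F [-0.3  0.5  1.2] op 0.0928
```

Emit:
arm_command(increments=[[0.2,0.16,-0.02,0,0,0.025],[0.42,0.33,-0.04,0,0,0.05],[0.63,0.5,-0.06,0,0,0.075],[0.83,0.66,-0.08,0,0,0.1],[1.0,0.79,-0.1,0,0,0.126]])

```text
t: 2.22
tool_pos: [0.5034, -0.0856, 0.4211]
orientation: [2.087, 2.348, 0.0]
force: [0.3, 0.0, -0.1]
opening: 0.093
gripper_force: 0.0
```

```bash
python3 - <<'E'
from h import *
rel([.52,.02,.42],97)
E
```

```text
t 2.23 inc [0.5146, 0.1445, 0.0054, 0.0001, 0.0001, -0.0015] pos [ 0.5034 -0.0856  0.4211] F [ 0.3  0.  -0.1] op 0.093
```

Emit:
arm_command(increments=[[0.17,0.05,0,0,0,0],[0.34,0.1,0,0,0,0],[0.51,0.145,0,0,0,0],[0.51,0.145,0,0,0,0],[0.51,0.145,0,0,0,0]])

```text
t: 2.85
tool_pos: [0.5198, 0.0174, 0.4208]
orientation: [2.082, 2.352, -0.001]
force: [0.3, 0.3, -0.5]
opening: 0.0927
gripper_force: 0.0
```

```bash
python3 - <<'E'
from h import *
c=shot("wrist","pics/w1.png");rel([.52,.02,.42],97)
import pickle;pickle.dump(c,open("w1.pkl","wb"))
E
```

```text
t 2.9 inc [0.0136, 0.0025, 0.0038, -0.0, 0.0001, -0.0003] pos [0.5198 0.0172 0.4208] F [-0.2 -0.  -1.2] op 0.0927
```

View pics/w1.png

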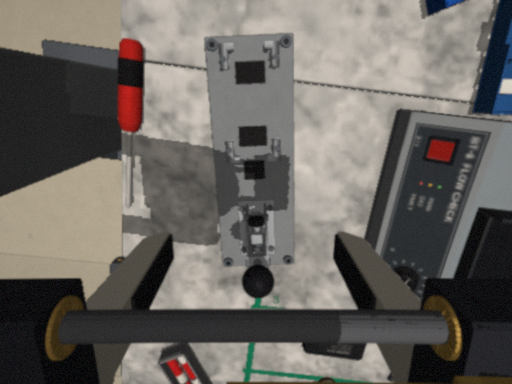

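The jig fills the middle of the picture: plate corners at about (205,37), (292,33), (294,264) and (223,267), ball at (258,281). I'll fit its edges at sub-pixel level.

```bash
python3 - <<'E'
from h import *
import pickle;c=pickle.load(open("w1.pkl","rb"));g=cv2.GaussianBlur(cv2.cvtColor(c["image"],cv2.COLOR_RGB2GRAY),(3,3),0).astype(float)
def edge(p,n=7,ax=1):  # strongest gradient position near p=(u,v)
    u,v=p
    s=(g[v-2:v+3,u-n:u+n+1].mean(0) if ax else g[v-n:v+n+1,u-2:u+3].mean(1));d=np.abs(np.diff(s));i=d.argmax()
    i0=max(i-1,0);w=d[i0:i+2];q=(w*np.arange(i0,i0+len(w))).sum()/w.sum()+.5-n
    return (u+q,v) if ax else (u,v+q)
L=[edge((int(206.5+(v-37)*(18/230)),v)) for v in range(50,256,6)]
Rr=[edge((int(292.5+(v-33)*(2/230)),v)) for v in range(50,256,6)]
F=[edge((u,35),6,0) for u in range(220,280,5)]
N=[edge((u,266),5,0) for u in list(range(229,240,3))+list(range(276,292,3))]
def fit(E):
    P=np.array([onz(c,*e,.012)[:2] for e in E]);
    for _ in range(3):
        m=np.median(P,0) if 0 else P.mean(0);d=np.linalg.svd(P-m)[2][0];r=(P-m)@[-d[1],d[0]];k=np.abs(r)<max(.0012,1.5*r.std());
        P=P[k]
    print(len(P),m,np.degrees(np.arctan2(d[1],d[0]))%180,r.std());return m,d
res=[fit(e) for e in(L,Rr,F,N)]
def X(a,b):
    t=np.linalg.solve(np.c_[a[1],-b[1]],b[0]-a[0]);return a[0]+t[0]*a[1]
l,r,f,n=res
lf,rf,ln,rn=X(l,f),X(r,f),X(l,n),X(r,n)
print("w",np.linalg.norm(lf-rf),np.linalg.norm(ln-rn),"len",np.linalg.norm(lf-ln),np.linalg.norm(rf-rn))
print(lf,rf,ln,rn)
for p in((211,43),(286,41),(289,260),(229,261)):print("screw",onz(c,*p,.012))
for p in((250,72),(252,136)):print("pad",onz(c,*p,.012))
print("ball",onz(c,258,281,.149))
E
```

```text
30 [0.46648208 0.03903398] 99.51238157222107 0.0003361452919338362
31 [0.56796409 0.04093111] 99.64027862374411 0.00027132034729171315
12 [0.49613506 0.16199818] 9.23648478001577 0.00021077680713276078
10 [ 0.55169838 -0.12083253] 9.202989628324353 0.00045926911903439275
w 0.10010881032729155 0.10075225419891205 len 0.2880517042385721 0.2881144194857364
[0.44721076 0.1540422 ] [0.54602158 0.17011064] [ 0.4948144  -0.13004877] [ 0.59426976 -0.11393519]
screw [0.45685713 0.148312   0.012     ]
screw [0.53939006 0.16053979 0.012     ]
screw [ 0.58562219 -0.10941476  0.012     ]
screw [ 0.50379555 -0.12105259  0.012     ]
pad [0.5034859  0.12400172 0.012     ]
pad [0.51453295 0.05242227 0.012     ]
ball [ 0.53414327 -0.05979645  0.149     ]
```

Plate measures 100.4 × 288 mm. Jig heading is 99.5°, jig_center (0.522,0.010), nest (0.509,0.089), and the ball agrees with the path table to 0.3 mm. Back to the tray.

```bash
python3 - <<'E'
from h import *
rel([.4601,-.3327,.35],121)
E
```

```text
t 2.9 inc [-1.7006, -0.5079, 0.3547, -0.0001, 0.0001, -0.1337] pos [0.5198 0.0172 0.4208] F [-0.2 -0.  -1.2] op 0.0927
```

Emit:
arm_command(increments=[[-0.2,-0.06,0.02,0,0,-0.026],[-0.4,-0.12,0.04,0,0,-0.052],[-0.6,-0.18,0.06,0,0,-0.08],[-0.8,-0.24,0.08,0,0,-0.106],[-1.0,-0.3,0.1,0,0,-0.133]])

```text
t: 3.52
tool_pos: [0.4839, -0.19, 0.4007]
orientation: [1.547, 2.734, -0.0]
force: [-0.2, 0.7, -0.0]
opening: 0.0933
gripper_force: 0.0
```

```bash
python3 - <<'E'
from h import *
rel([.4601,-.3327,.30],121)
E
```

```text
t 3.52 inc [-0.55, -0.4695, 0.5039, -0.0, 0.0001, 0.0001] pos [ 0.4839 -0.19    0.4007] F [-0.2  0.7 -0. ] op 0.0933
```

Emit:
arm_command(increments=[[-0.18,-0.16,0.1,0,0,0],[-0.37,-0.31,0.25,0,0,0],[-0.55,-0.47,0.4,0,0,0],[-0.55,-0.47,0.5,0,0,0],[-0.55,-0.47,0.5,0,0,0]])

```text
t: 4.15
tool_pos: [0.4597, -0.33, 0.2986]
orientation: [-1.548, -2.729, -0.002]
force: [-1.1, 1.4, 0.5]
opening: 0.0933
gripper_force: 0.0
```

```bash
python3 - <<'E'
from h import *
rel([.4601,-.3327,.19],121)
E
```

```text
t 4.15 inc [-0.0146, -0.0047, 0.543, -0.0003, -0.0014, -0.0007] pos [ 0.4597 -0.33    0.2986] F [-1.1  1.4  0.5] op 0.0933
```

Emit:
arm_command(increments=[[0,0,0.2,0,0,0],[0,0,0.4,0,0,0],[0,0,0.54,0,0,0],[0,0,0.54,0,0,0],[0,0,0.54,0,0,0]])

```text
t: 4.78
tool_pos: [0.462, -0.3301, 0.195]
orientation: [1.545, 2.733, -0.001]
force: [-0.4, -0.2, 0.5]
opening: 0.0928
gripper_force: 0.0
```

```bash
python3 - <<'E'
from h import *
rel([.4601,-.3327,.19],121)
E
```

```text
t 4.78 inc [-0.006, -0.0149, 0.0248, 0.0003, 0.0008, 0.0002] pos [ 0.462  -0.3301  0.195 ] F [-0.4 -0.2  0.5] op 0.0928
```

Correct the offset, then close.

Emit:
arm_command(increments=[[-0.006,-0.015,0.025,0,0,0],[-0.006,-0.015,0.025,0,0,0],[-0.006,-0.015,0.025,0,0,0],[-0.006,-0.015,0.025,0,0,0],[-0.006,-0.015,0.025,0,0,0]])

```text
t: 5.4
tool_pos: [0.4591, -0.3327, 0.1878]
orientation: [1.547, 2.734, -0.0]
force: [-0.6, -0.7, 0.7]
opening: 0.0931
gripper_force: 0.0
```

Emit:
arm_command(increments=[[0,0,0,0,0,0],[0,0,0,0,0,0],[0,0,0,0,0,0],[0,0,0,0,0,0],[0,0,0,0,0,0]], fingers=1, force=30)

```text
t: 6.02
tool_pos: [0.4591, -0.3326, 0.1878]
orientation: [1.547, 2.734, 0.0]
force: [2.2, 1.4, -1.4]
opening: 0.0477
gripper_force: 0.6
```

```bash
python3 - <<'E'
from h import *
rel([.4601,-.3327,.19],121)
rel([.509,.0891,.30],99.5)
E
```

```text
t 6.03 inc [-0.0029, 0.004, -0.0112, 0.0, 0.0, -0.0] pos [ 0.4591 -0.3326  0.1878] F [ 2.2  1.4 -1.4] op 0.0477
t 6.03 inc [1.679, 1.2998, -0.5611, 0.0, 0.0, 0.1194] pos [ 0.4591 -0.3326  0.1878] F [ 2.2  1.4 -1.4] op 0.0477
```

Emit:
arm_command(increments=[[0,0,0,0,0,0],[0,0,0,0,0,0],[0,0,-0.15,0,0,0],[0,0,-0.35,0,0,0],[0,0,-0.55,0,0,0]])

```text
t: 6.65
tool_pos: [0.4586, -0.3324, 0.2981]
orientation: [-1.546, -2.733, -0.0]
force: [0.9, -0.4, -2.3]
opening: 0.0439
gripper_force: 30.0
```

```bash
python3 - <<'E'
from h import *
rel([.509,.0891,.32],99.5)
E
```

```text
t 6.65 inc [1.6771, 1.3011, -0.1079, -0.0003, -0.0004, 0.1194] pos [ 0.4586 -0.3324  0.2981] F [ 0.9 -0.4 -2.3] op 0.0439
```

Emit:
arm_command(increments=[[0.1,0.08,-0.2,0,0,0],[0.25,0.2,-0.4,0,0,0.03],[0.45,0.35,-0.5,0,0,0.06],[0.65,0.5,-0.52,0,0,0.09],[0.85,0.66,-0.52,0,0,0.119]])

```text
t: 7.28
tool_pos: [0.4845, -0.1176, 0.4022]
orientation: [2.032, 2.395, 0.0]
force: [0.7, 0.2, -3.2]
opening: 0.0437
gripper_force: 30.0
```

```bash
python3 - <<'E'
from h import *
rel([.509,.0891,.40],99.5)
E
```

```text
t 7.28 inc [0.9995, 0.2893, 0.0104, 0.0002, 0.0002, -0.0007] pos [ 0.4845 -0.1176  0.4022] F [ 0.7  0.2 -3.2] op 0.0437
```

Emit:
arm_command(increments=[[0.25,0.07,0,0,0,0],[0.5,0.145,0,0,0,0],[0.75,0.22,0,0,0,0],[0.99,0.289,0,0,0,0],[0.99,0.289,0,0,0,0]])

```text
t: 7.9
tool_pos: [0.5084, 0.0889, 0.4011]
orientation: [-2.022, -2.403, 0.0]
force: [-1.5, 0.2, -3.0]
opening: 0.044
gripper_force: 30.0
```

```bash
python3 - <<'E'
from h import *
rel([.509,.0891,.245],99.5)
E
```

```text
t 7.9 inc [-0.0, 0.0041, 0.7807, -0.0003, -0.0003, 0.0019] pos [0.5084 0.0889 0.4011] F [-1.5  0.2 -3. ] op 0.044
```

Emit:
arm_command(increments=[[0,0.003,0.25,0,0,0.002],[0,0.003,0.5,0,0,0.002],[0,0.003,0.7,0,0,0.002],[0,0.003,0.83,0,0,0.002],[0,0.003,0.83,0,0,0.002]])

```text
t: 8.52
tool_pos: [0.5077, 0.085, 0.233]
orientation: [-2.034, -2.389, 0.007]
force: [0.2, -0.3, -1.6]
opening: 0.0439
gripper_force: 30.0
```

```bash
python3 - <<'E'
from h import *
rel([.509,.0891,.21],99.5)
c=shot("wrist","pics/w2.png")
rel([.509,.0891,.21],99.5)
# predicted pixels of tray and nest features
x=np.array([np.cos(np.radians(99.5)),np.sin(np.radians(99.5)),0]);y=np.array([-x[1],x[0],0])
E
```

```text
t 8.53 inc [0.0193, 0.0103, 0.1149, -0.0019, -0.0001, -0.0018] pos [0.5077 0.085  0.233 ] F [ 0.2 -0.3 -1.6] op 0.0439
t 8.57 inc [0.0192, 0.0046, 0.1251, -0.0008, 0.0, -0.0018] pos [0.5088 0.0852 0.235 ] F [ 0.8  0.1 -1.7] op 0.0439
```

View pics/w2.png

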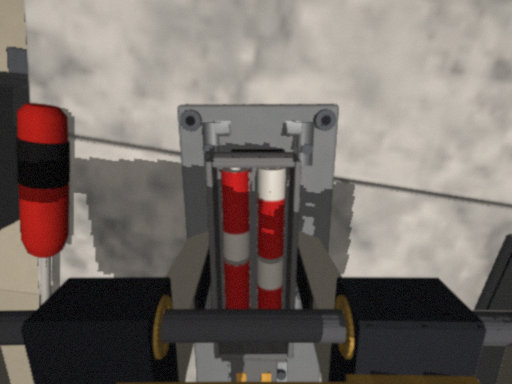

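The tray hangs over the nest. Its lip spans cols 211–299 at row 158, the far corner blocks' outer edges are at 204/312, and the plate's far corners are at (179,105)/(338,105). I'll check the relative offset.

```bash
python3 - <<'E'
from h import *
c=shot("wrist");s=read_state();A=R.from_rotvec(s["orientation"]).as_matrix();print(s["tool_pos"])
def tl(u,v,z): return np.round((A.T@(onz(c,u,v,z)-s["tool_pos"]))[:2]*1000,1)
print("screws",tl(191,120,.012),tl(325,119,.012))
print("plate",tl(179,105,.012),tl(338,104,.012))
print("lip",tl(211,155,.073),tl(299,155,.073))
print("body",tl(213,175,.073),tl(295,175,.073))
x=frame(99.5);J=np.array([.5222,.0102,.012])
for p in((.155,.05),(.155,-.05)): 
    w=J+x[:,0]*p[0]+np.array([-x[1,0],x[0,0],0])*p[1];print("pred corner px",np.round(proj(c,w),1))
im=c["image"][95:175,165:350,::-1];cv2.imwrite("pics/w2c.png",cv2.resize(im,None,fx=4,fy=4,interpolation=cv2.INTER_CUBIC))
E
```

```text
[0.50953194 0.08539734 0.23641474]
screws [ 68.5 -39.9] [69.2 43.6]
plate [ 77.5 -46.7] [78.1 50.9]
lip [ 57.8 -20. ] [57.8 19.7]
body [ 48.5 -19.5] [48.6 18.3]
pred corner px [172.9 103.1]
pred corner px [336.  102.4]
```

View pics/w2c.png

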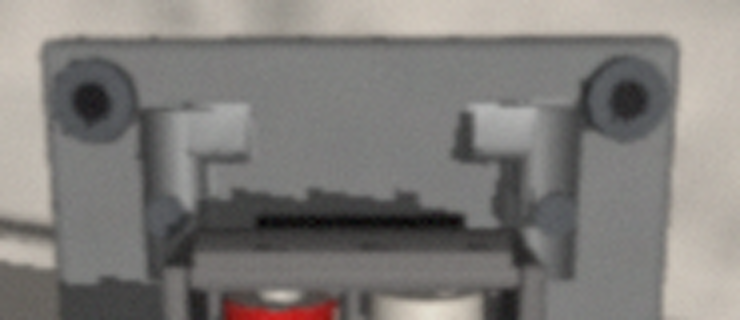

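Laterally the tray and blocks agree within 0.3 mm. Along x, about 3 mm is left to go.

Emit:
arm_command(increments=[[0.0165,0,0,0,0,-0.001],[0.0165,0,0.03,0,0,-0.001],[0.0165,0,0.06,0,0,-0.001],[0.0165,0,0.06,0,0,-0.001],[0.0165,0,0.06,0,0,-0.001]])

```text
t: 9.25
tool_pos: [0.5087, 0.0893, 0.2236]
orientation: [-2.032, -2.396, 0.0]
force: [0.2, -0.7, -1.2]
opening: 0.0443
gripper_force: 30.0
```

```bash
python3 - <<'E'
from h import *
rel([.5095,.0887,.203],99.5)
E
```

```text
t 9.25 inc [-0.0035, 0.0034, 0.1032, -0.0001, 0.0, -0.0005] pos [0.5087 0.0893 0.2236] F [ 0.2 -0.7 -1.2] op 0.0443
```

Emit:
arm_command(increments=[[-0.002,0.002,0.03,0,0,0],[-0.002,0.002,0.06,0,0,0],[-0.002,0.002,0.085,0,0,0],[-0.002,0.002,0.1,0,0,0],[-0.002,0.002,0.1,0,0,0]])

```text
t: 9.88
tool_pos: [0.509, 0.0889, 0.2033]
orientation: [-2.032, -2.396, 0.001]
force: [0.3, -0.6, -3.1]
opening: 0.0436
gripper_force: 30.0
```

```bash
python3 - <<'E'
from h import *
rel([.5095,.0887,.203],99.5)
E
```

```text
t 9.88 inc [-0.0015, 0.0021, 0.0017, -0.0002, -0.0, -0.0005] pos [0.509  0.0889 0.2033] F [ 0.3 -0.6 -3.1] op 0.0436
```

Emit:
arm_command(increments=[[0,0,0.005,0,0,0],[0,0,0.01,0,0,0],[0,0,0.01,0,0,0],[0,0,0.01,0,0,0],[0,0,0.01,0,0,0]])

```text
t: 10.5
tool_pos: [0.5094, 0.089, 0.2027]
orientation: [2.032, 2.396, 0.0]
force: [-4.5, -0.6, 5.1]
opening: 0.0436
gripper_force: 30.0
```

```bash
python3 - <<'E'
from h import *
rel([.5095,.0887,.203],99.5);print(read_state()["wrist_torque"])
E
```

```text
t 10.5 inc [-0.0014, 0.0002, -0.0016, 0.0001, 0.0, -0.0005] pos [0.5094 0.089  0.2027] F [-4.5 -0.6  5.1] op 0.0436
[-0.15056636  0.67472038 -0.0572794 ]
```

Contact at 0.2027 m against the predicted seat of 0.2028. Release and rise.

Emit:
arm_command(increments=[[0,0,-0.006,0,0,0],[0,0,-0.006,0,0,0],[0,0,-0.006,0,0,0],[0,0,-0.006,0,0,0],[0,0,-0.1,0,0,0]], fingers=-1)

```text
t: 11.12
tool_pos: [0.5082, 0.0889, 0.2208]
orientation: [-2.03, -2.394, 0.004]
force: [0.2, -1.0, 0.4]
opening: 0.0894
gripper_force: 0.0
```

Emit:
arm_command(increments=[[0,0,-0.2,0,0,0],[0,0,-0.4,0,0,0],[0,0,-0.6,0,0,0],[-0.2,0,-0.8,0,0,0],[-0.4,0,-0.9,0,0,0]])

```text
t: 11.75
tool_pos: [0.5226, 0.0095, 0.4064]
orientation: [2.027, 2.394, 0.005]
force: [1.8, -0.8, -1.0]
opening: 0.0925
gripper_force: 0.0
```

```bash
python3 - <<'E'
from h import *
c=shot("wrist","pics/w3.png")
rel([.5340,-.0600,.40],99.5)
import pickle;pickle.dump(c,open("w3.pkl","wb"))
E
```

```text
t 11.8 inc [-0.3314, -0.0016, 0.0443, 0.0024, 0.0015, -0.0009] pos [0.5235 0.0055 0.4085] F [ 0.8 -3.1  2. ] op 0.0931
```

View pics/w3.png

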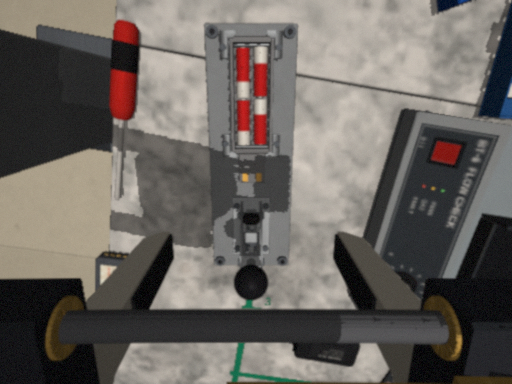

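The tray sits in the nest with its tongue towards the clamp, and the ball is at (251,282). Next, go to the ball.

Emit:
arm_command(increments=[[-0.11,0,0.02,0.002,0.001,0],[-0.22,0,0.04,0.002,0.001,0],[-0.33,0,0.04,0.002,0.001,0],[-0.33,0,0.04,0.002,0.001,0],[-0.33,0,0.04,0.002,0.001,0]])

```text
t: 12.42
tool_pos: [0.533, -0.0546, 0.3944]
orientation: [-2.028, -2.391, 0.003]
force: [0.1, -0.3, 0.1]
opening: 0.093
gripper_force: 0.0
```

```bash
python3 - <<'E'
from h import *
rel([.5340,-.0600,.316],99.5)
E
```

```text
t 12.43 inc [-0.0286, 0.0029, 0.3919, -0.0018, -0.0011, -0.0006] pos [ 0.533  -0.0546  0.3944] F [ 0.1 -0.3  0.1] op 0.093
```

Emit:
arm_command(increments=[[-0.02,0.002,0.1,-0.002,-0.001,0],[-0.027,0.002,0.25,-0.002,-0.001,0],[-0.027,0.002,0.38,-0.002,-0.001,0],[-0.027,0.002,0.38,-0.002,-0.001,0],[-0.027,0.002,0.38,-0.002,-0.001,0]])

```text
t: 13.05
tool_pos: [0.5342, -0.0597, 0.3191]
orientation: [2.03, 2.396, 0.001]
force: [-0.2, 0.6, 0.2]
opening: 0.093
gripper_force: 0.0
```

```bash
python3 - <<'E'
from h import *
rel([.5340,-.0600,.316],99.5)
E
```

```text
t 13.05 inc [-0.0012, -0.0011, 0.0154, 0.0004, 0.0001, -0.0004] pos [ 0.5342 -0.0597  0.3191] F [-0.2  0.6  0.2] op 0.093
```

Emit:
arm_command(increments=[[0,0,0.012,0,0,0],[0,0,0.012,0,0,0],[0,0,0.012,0,0,0],[0,0,0.012,0,0,0],[0,0,0.012,0,0,0]], fingers=1, force=25)

```text
t: 13.68
tool_pos: [0.5338, -0.0602, 0.3154]
orientation: [-2.032, -2.396, -0.0]
force: [0.8, 0.6, 0.5]
opening: 0.0478
gripper_force: 0.0
```

Emit:
arm_command(increments=[[0,0,0,0,0,0],[0,0,0,0,0,0],[0,0,0,0,0,0],[0,0,0,0,0,0],[0,0,0,0,0,0]])

```text
t: 14.3
tool_pos: [0.5337, -0.0603, 0.3153]
orientation: [-2.032, -2.396, 0.0]
force: [-1.9, 0.0, 1.0]
opening: 0.0288
gripper_force: 25.0
```

```bash
python3 - <<'E'
from h import *
rel([.5340,-.0600,.316],99.5)
E
```

```text
t 14.3 inc [0.001, 0.0015, -0.0036, -0.0001, -0.0, -0.0006] pos [ 0.5337 -0.0603  0.3153] F [-1.9  0.   1. ] op 0.0288
```

The ball is gripped (28.8 mm opening). Throw the clamp.

Emit:
arm_command(increments=[[-0.115,-0.0,-0.025,0,0,0],[-0.235,0,-0.015,0,0,0],[-0.325,0,0.035,0,0,0],[-0.38,0,0.105,0,0,0],[-0.405,0,0.2,0,0,0]])

```text
t: 14.92
tool_pos: [0.5471, -0.1413, 0.2749]
orientation: [2.032, 2.394, -0.001]
force: [-2.9, -0.6, 0.8]
opening: 0.029
gripper_force: 25.0
```

Emit:
arm_command(increments=[[0,0,0.135,0,0,0],[0.01,0,0.25,0,0,0],[0.02,0,0.335,0,0,0],[0.02,0,0.35,0,0,0],[0.02,0,0.35,0,0,0]])

```text
t: 15.55
tool_pos: [0.5463, -0.1359, 0.2054]
orientation: [-2.031, -2.396, 0.0]
force: [-1.9, -0.1, -0.5]
opening: 0.0285
gripper_force: 25.0
```

```bash
python3 - <<'E'
from h import *
x=frame(99.5)[:,0];e=np.array([.5222,.0102,0])-.148*x;print(e);e[2]=.209
rel(e,99.5)
c=shot("wrist","pics/w4.png")
E
```

```text
[ 0.54662705 -0.13577027  0.        ]
t 15.55 inc [0.0005, 0.0016, -0.0179, -0.0002, -0.0002, -0.0005] pos [ 0.5463 -0.1359  0.2054] F [-1.9 -0.1 -0.5] op 0.0285
```

View pics/w4.png

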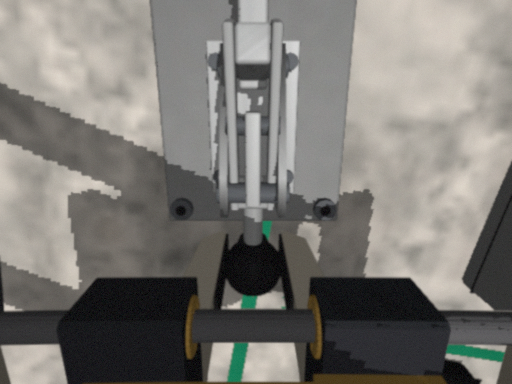

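The handle lies flat towards −x with the ball in the fingers at the end point. Release, rise and check the ball numerically.

Emit:
arm_command(increments=[[0,0,0,0,0,0],[0,0,0,0,0,0],[0,0,0,0,0,0],[0,0,0,0,0,0],[0,0,-0.1,0,0,0]], fingers=-1)

```text
t: 16.23
tool_pos: [0.5455, -0.1358, 0.2243]
orientation: [-2.03, -2.393, 0.002]
force: [1.2, 0.6, -0.4]
opening: 0.0741
gripper_force: 0.0
```

Emit:
arm_command(increments=[[0,0,-0.25,0,0,0],[0,0,-0.5,0,0,0],[0.2,0,-0.75,0,0,0],[0.45,0,-0.9,0,0,0],[0.75,0,-0.9,0,0,0]])

```text
t: 16.85
tool_pos: [0.5222, 0.0127, 0.4111]
orientation: [2.029, 2.389, 0.008]
force: [1.1, 1.0, -0.3]
opening: 0.0932
gripper_force: 0.0
```

```bash
python3 - <<'E'
from h import *
import pickle
c=shot("wrist");pickle.dump(c,open("w5.pkl","wb"));cv2.imwrite("pics/w5.png",c["image"][:,:,::-1])
x=frame(99.5)[:,0];J=np.array([.5222,.0102,0])
e=J-.148*x;e[2]=.042
print("ball pred px",proj(c,e),"pad pred",proj(c,J+[0,0,.023]))
m=(c["image"].max(2)<50).astype(np.uint8);n,l,st,ce=cv2.connectedComponentsWithStats(m)
for i in range(1,n):
    if 60<st[i,4]<6000: print(st[i].tolist(),ce[i].round(1),np.round(onz(c,*ce[i],.042),4))
rel([.506,.313,.40],95)
E
```

```text
ball pred px (np.float64(250.29121368991488), np.float64(286.76594289243246)) pad pred (np.float64(249.67146496611252), np.float64(169.7708748242387))
[432, 0, 20, 15, 228] [440.4   5.7] [0.6769 0.2031 0.042 ]
[475, 0, 37, 119, 1865] [496.7  66.8] [0.7517 0.1598 0.042 ]
[362, 111, 50, 133, 1523] [386.1 173.1] [0.6746 0.0355 0.042 ]
[242, 163, 16, 15, 101] [249.8 170.8] [0.5219 0.0135 0.042 ]
[240, 275, 22, 23, 353] [250.  286.6] [ 0.5462 -0.1355  0.042 ]
[378, 368, 15, 15, 88] [386.  375.7] [ 0.7563 -0.2458  0.042 ]
t 16.9 inc [1.4623, 0.1708, 0.0519, 0.0017, -0.001, 0.0253] pos [0.5208 0.0189 0.4093] F [ 0.3  4.6 -1.1] op 0.0929
```

The ball is at its end point within 0.5 mm and the pad is where predicted, so the clamp is locked. Next is the cover.

Emit:
arm_command(increments=[[0.25,0.03,0.01,0,0,0.006],[0.5,0.06,0.02,0,0,0.012],[0.75,0.09,0.03,0,0,0.018],[1.0,0.12,0.05,0,0,0.025],[1.0,0.12,0.05,0,0,0.025]])

```text
t: 17.52
tool_pos: [0.5121, 0.2158, 0.3961]
orientation: [-2.119, -2.318, -0.001]
force: [-0.2, -0.7, -0.3]
opening: 0.0927
gripper_force: 0.0
```

Emit:
arm_command(increments=[[0.2,0,0,0,0,0],[0.43,0,0,0,0,0],[0.43,0,0,0,0,0],[0.43,0,0,0,0,0],[0.43,0,0,0,0,0]])

```text
t: 18.15
tool_pos: [0.506, 0.2974, 0.3957]
orientation: [2.126, 2.313, 0.0]
force: [0.4, -0.2, 0.8]
opening: 0.0928
gripper_force: 0.0
```

```bash
python3 - <<'E'
from h import *
import pickle
c=shot("wrist");pickle.dump(c,open("w6.pkl","wb"));cv2.imwrite("pics/w6.png",c["image"][:,:,::-1])
rel([.506,.313,.40],95)
E
```

```text
t 18.2 inc [0.0776, 0.0067, -0.0219, 0.0001, 0.0001, -0.0011] pos [0.506  0.2974 0.3956] F [-0.7  0.7  1.3] op 0.0931
```

View pics/w6.png

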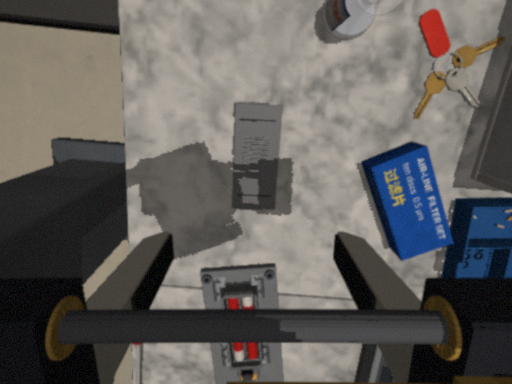

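The cover lies at about (235,102), (282,105), (275,211), (233,209), half in the gripper's shadow. I'll fit its edges on z = 16 mm.

```bash
python3 - <<'E'
from h import *
import pickle;c=pickle.load(open("w6.pkl","rb"));g=cv2.GaussianBlur(cv2.cvtColor(c["image"],cv2.COLOR_RGB2GRAY),(3,3),0).astype(float)
for v in(115,145,175,200):print(v,"L",g[v-2:v+3,226:244].mean(0).astype(int).tolist(),"R",g[v-2:v+3,268:290].mean(0).astype(int).tolist())
for u in(242,258,272):print(u,"T",g[95:113,u-3:u+4].mean(1).astype(int).tolist(),"B",g[198:220,u-3:u+4].mean(1).astype(int).tolist())
E
```

```text
115 L [167, 166, 165, 163, 160, 153, 138, 117, 101, 96, 100, 103, 104, 104, 103, 102, 101, 102] R [106, 106, 106, 106, 106, 106, 106, 107, 107, 107, 106, 106, 110, 123, 140, 152, 159, 161, 164, 166, 168, 169]
145 L [171, 171, 171, 171, 170, 161, 138, 110, 96, 98, 102, 103, 103, 103, 103, 102, 101, 99] R [99, 101, 102, 103, 104, 104, 105, 104, 103, 103, 110, 124, 140, 149, 154, 157, 159, 160, 160, 158, 157, 154]
175 L [84, 85, 85, 85, 85, 82, 73, 61, 53, 51, 51, 52, 52, 52, 52, 54, 58, 62] R [51, 51, 51, 51, 50, 51, 51, 53, 59, 69, 78, 82, 84, 85, 86, 86, 86, 86, 85, 85, 83, 82]
200 L [89, 89, 89, 88, 84, 75, 63, 54, 50, 49, 50, 50, 50, 50, 52, 59, 73, 87] R [51, 51, 51, 51, 50, 52, 58, 69, 80, 86, 88, 87, 87, 87, 86, 85, 85, 84, 83, 82, 81, 84]
242 T [166, 164, 163, 162, 159, 152, 137, 115, 102, 102, 104, 105, 104, 105, 105, 105, 105, 104] B [74, 74, 75, 73, 68, 59, 52, 50, 50, 53, 66, 91, 120, 134, 137, 138, 137, 137, 136, 134, 132, 132]
258 T [150, 150, 150, 153, 154, 154, 146, 127, 107, 98, 101, 105, 106, 106, 106, 106, 106, 105] B [69, 69, 71, 75, 75, 70, 59, 52, 49, 50, 54, 64, 78, 89, 99, 114, 134, 145, 148, 149, 150, 151]
272 T [136, 135, 134, 134, 135, 136, 137, 139, 138, 128, 114, 107, 106, 106, 106, 107, 107, 106] B [55, 55, 55, 55, 54, 54, 54, 55, 56, 57, 62, 73, 84, 91, 97, 108, 129, 153, 166, 168, 166, 165]
```

```bash
python3 - <<'E'
from h import *
import pickle;c=pickle.load(open("w6.pkl","rb"))
z=.016;V=(115,145,175,200);L=(232.6,232.5,232.65,231.9);Q=(281.6,279.5,277.1,275.2)
l=np.array([onz(c,a,v,z)[:2] for a,v in zip(L,V)]);r=np.array([onz(c,a,v,z)[:2] for a,v in zip(Q,V)])
def hd(P): d=np.polyfit(P[:,1],P[:,0],1);return np.degrees(np.arctan2(1,d[0]))
print("heads",hd(l),hd(r),"w",np.linalg.norm(l-r,axis=1))
h=np.radians((hd(l)+hd(r))/2);x=np.array([np.cos(h),np.sin(h)]);y=np.array([-x[1],x[0]])
print("h",np.degrees(h),"width",(l@y).mean()-(r@y).mean())
T=[onz(c,*p,z)[:2] for p in((242,101.5),(258,102.3),(272,104.5))];B=[onz(c,*p,z)[:2] for p in((242,208.8),(258,209.8),(272,209.3))]
T=np.array(T)@x;B=np.array(B)@x;print(T,B,"len",T.mean()-B.mean())
cen=x*(T.mean()+B.mean())/2+y*((l@y).mean()+(r@y).mean())/2;print("center",cen)
np.save("cov.npy",cen)
rel([*cen,.30],np.degrees(h))
E
```

```text
heads 93.34506024447944 91.9927762142429 w [0.05404328 0.05336878 0.05198207 0.05190852]
h 92.66891822936117 width 0.05278684497292213
[0.349253   0.34909554 0.34738008] [0.22490933 0.22436142 0.22565517] len 0.12360089974169858
center [0.50796982 0.31076625]
t 18.2 inc [0.0658, 0.0154, 0.4781, 0.0001, 0.0001, 0.0119] pos [0.506  0.2974 0.3956] F [-0.7  0.7  1.3] op 0.0931
```

Emit:
arm_command(increments=[[0.03,0.01,0.2,0,0,0.012],[0.066,0.015,0.4,0,0,0.012],[0.066,0.015,0.48,0,0,0.012],[0.066,0.015,0.48,0,0,0.012],[0.066,0.015,0.48,0,0,0.012]])

```text
t: 18.82
tool_pos: [0.5082, 0.3121, 0.3014]
orientation: [2.168, 2.273, 0.004]
force: [-0.0, 0.2, 0.6]
opening: 0.0935
gripper_force: 0.0
```

```bash
python3 - <<'E'
from h import *
rel([*np.load("cov.npy"),.1885],92.7)
E
```

```text
t 18.82 inc [-0.0071, -0.0029, 0.5644, 0.0008, -0.0003, 0.0001] pos [0.5082 0.3121 0.3014] F [-0.   0.2  0.6] op 0.0935
```

Emit:
arm_command(increments=[[-0.005,-0.002,0.2,0,0,0],[-0.005,-0.002,0.4,0,0,0],[-0.005,-0.002,0.54,0,0,0],[-0.005,-0.002,0.55,0,0,0],[-0.005,-0.002,0.55,0,0,0]])

```text
t: 19.45
tool_pos: [0.5081, 0.3115, 0.1915]
orientation: [2.167, 2.273, 0.004]
force: [-0.1, 0.3, -0.3]
opening: 0.093
gripper_force: 0.0
```

Emit:
arm_command(increments=[[0,0,0,0,0,0],[0,0,0,0,0,0],[0,0,0,0,0,0],[0,0,0,0,0,0],[0,0,0,0,0,0]])

```text
t: 20.08
tool_pos: [0.507, 0.3111, 0.1893]
orientation: [-2.168, -2.274, 0.0]
force: [0.1, -0.2, -0.4]
opening: 0.0929
gripper_force: 0.0
```

```bash
python3 - <<'E'
from h import *
rel([*np.load("cov.npy"),.1885],92.7)
E
```

```text
t 20.07 inc [-0.002, 0.0046, 0.0038, -0.0, 0.0, 0.0002] pos [0.507  0.3111 0.1893] F [ 0.1 -0.2 -0.4] op 0.0929
```

Emit:
arm_command(increments=[[-0.002,0.004,0.005,0,0,0],[-0.002,0.004,0.005,0,0,0],[-0.002,0.004,0.005,0,0,0],[-0.002,0.004,0.005,0,0,0],[-0.002,0.004,0.005,0,0,0]], fingers=1, force=40)

```text
t: 20.7
tool_pos: [0.5079, 0.3108, 0.1883]
orientation: [2.168, 2.274, -0.0]
force: [-0.0, 0.2, -0.9]
opening: 0.0515
gripper_force: 40.0
```

Emit:
arm_command(increments=[[0,0,0,0,0,0],[0,0,0,0,0,0],[0,0,0,0,0,0],[0,0,0,0,0,0],[0,0,0,0,0,0]])

```text
t: 21.32
tool_pos: [0.5079, 0.3108, 0.1883]
orientation: [-2.168, -2.274, 0.0]
force: [0.8, 0.9, 0.5]
opening: 0.0519
gripper_force: 40.0
```

```bash
python3 - <<'E'
from h import *
rel([*np.load("cov.npy"),.35],92.7)
E
```

```text
t 21.32 inc [-0.0, 0.0003, -0.8084, -0.0, 0.0, 0.0002] pos [0.5079 0.3108 0.1883] F [0.8 0.9 0.5] op 0.0519
```

Emit:
arm_command(increments=[[0,0,-0.2,0,0,0],[0,0,-0.4,0,0,0],[-0.15,0,-0.55,0,0,-0.01],[-0.4,0,-0.55,0,0,-0.025],[-0.65,0,-0.55,0,0,-0.038]])

```text
t: 21.95
tool_pos: [0.5141, 0.1799, 0.299]
orientation: [2.025, 2.401, 0.001]
force: [0.8, -0.2, -0.3]
opening: 0.0515
gripper_force: 40.0
```

```bash
python3 - <<'E'
from h import *
rel([.5092,.0888,.25],99.5)
E
```

```text
t 21.95 inc [-0.4447, -0.1012, 0.2446, 0.0004, 0.0, 0.0012] pos [0.5141 0.1799 0.299 ] F [ 0.8 -0.2 -0.3] op 0.0515
```

Emit:
arm_command(increments=[[-0.15,-0.035,0.06,0,0,0.001],[-0.3,-0.07,0.12,0,0,0.001],[-0.44,-0.1,0.2,0,0,0.001],[-0.44,-0.1,0.24,0,0,0.001],[-0.44,-0.1,0.24,0,0,0.001]])

```text
t: 22.58
tool_pos: [0.5088, 0.0912, 0.2497]
orientation: [-2.032, -2.395, 0.001]
force: [-0.0, 0.2, -0.0]
opening: 0.0515
gripper_force: 40.0
```

Emit:
arm_command(increments=[[0,0,0,0,0,0],[0,0,0,0,0,0],[0,0,0,0,0,0],[0,0,0,0,0,0],[0,0,0,0,0,0]])

```text
t: 23.2
tool_pos: [0.509, 0.0909, 0.2504]
orientation: [2.032, 2.396, 0.0]
force: [0.7, -0.8, -1.2]
opening: 0.0518
gripper_force: 40.0
```

```bash
python3 - <<'E'
from h import *
rel([.5092,.0888,.2243],99.5)
c=shot("wrist","pics/w7.png");s=read_state();A=R.from_rotvec(s["orientation"]).as_matrix()
g=cv2.cvtColor(c["image"],cv2.COLOR_RGB2GRAY).astype(float)
# predicted pixels in image: cover far top edge, tray far lip, plate far edge
for n,x,y,z in(("cover far edge",.061,.026,.078),("cover far edge",.061,-.026,.078),("tray lip",.059,.022,.041),("tray lip",.059,-.022,.041),("plate",.075,.05,.012),("plate",.075,-.05,.012)):
    w=s["tool_pos"]+A[:,0]*x+A[:,1]*y;w[2]=z;print(n,np.round(proj(c,w),1))
for k in((225,235),(250,260),(270,280)): print(k,"rows 85-215",g[85:215,k[0]:k[1]].mean(1).astype(int).tolist())
E
```

```text
t 23.2 inc [-0.0104, -0.001, 0.1303, 0.0, -0.0, -0.0005] pos [0.509  0.0909 0.2504] F [ 0.7 -0.8 -1.2] op 0.0518
cover far edge [306.9 144.7]
cover far edge [198.3 144.5]
tray lip [289.8 138.6]
tray lip [215.6 138.5]
plate [328.  108.4]
plate [177.3 108.2]
(225, 235) rows 85-215 [150, 151, 151, 153, 154, 154, 155, 154, 155, 156, 156, 157, 157, 157, 157, 156, 156, 155, 154, 154, 153, 155, 155, 155, 157, 155, 138, 99, 95, 110, 117, 121, 122, 121, 121, 121, 120, 120, 119, 119, 120, 122, 127, 128, 127, 124, 121, 116, 103, 87, 77, 72, 67, 61, 59, 58, 62, 78, 91, 90, 93, 102, 110, 111, 111, 111, 111, 112, 111, 111, 111, 111, 111, 111, 111, 111, 110, 111, 110, 110, 111, 111, 111, 111, 111, 111, 111, 111, 111, 111, 112, 109, 94, 55, 41, 66, 92, 107, 111, 109, 99, 77, 60, 56, 56, 57, 56, 56, 57, 57, 56, 57, 56, 56, 57, 57, 56, 56, 57, 56, 56, 57, 57, 55, 57, 56, 56, 56, 56, 56]
(250, 260) rows 85-215 [165, 168, 170, 174, 177, 180, 182, 184, 185, 186, 188, 188, 189, 189, 188, 186, 186, 184, 184, 183, 182, 181, 180, 179, 178, 173, 152, 104, 93, 107, 117, 120, 121, 122, 122, 122, 121, 122, 122, 
[... 374 characters left out ...]
7, 69, 69, 71, 70, 72, 74, 75, 72, 62, 55]
(270, 280) rows 85-215 [169, 171, 173, 175, 178, 181, 183, 186, 187, 188, 188, 189, 189, 189, 189, 189, 190, 189, 189, 189, 189, 189, 189, 188, 188, 186, 163, 108, 92, 106, 116, 119, 121, 119, 120, 121, 119, 120, 120, 120, 122, 123, 129, 131, 126, 117, 111, 107, 104, 103, 102, 99, 85, 65, 52, 47, 54, 77, 96, 98, 89, 94, 105, 112, 113, 114, 113, 113, 113, 112, 113, 113, 113, 113, 113, 113, 114, 113, 114, 113, 113, 113, 113, 113, 113, 113, 113, 112, 114, 113, 112, 111, 101, 71, 44, 48, 81, 106, 112, 113, 112, 112, 112, 113, 113, 112, 113, 113, 113, 113, 113, 113, 111, 113, 112, 112, 112, 112, 112, 113, 112, 112, 112, 112, 112, 112, 112, 111, 109, 101]
```

The plate edge shows up 2.1 mm back, exactly the remaining move to the target. Descend onto the hooks.

Emit:
arm_command(increments=[[-0.011,-0.001,0,0,0,0],[-0.011,-0.001,0.03,0,0,0],[-0.011,-0.001,0.06,0,0,0],[-0.011,-0.001,0.09,0,0,0],[-0.011,-0.001,0.11,0,0,0]])

```text
t: 23.88
tool_pos: [0.509, 0.0886, 0.2276]
orientation: [-2.032, -2.395, 0.001]
force: [-0.3, 0.3, -0.7]
opening: 0.0518
gripper_force: 40.0
```

```bash
python3 - <<'E'
from h import *
rel([.5092,.0888,.2163],99.5);print(read_state()["wrist_torque"])
E
```

```text
t 23.88 inc [0.0007, 0.0013, 0.0564, -0.0003, -0.0, -0.0006] pos [0.509  0.0886 0.2276] F [-0.3  0.3 -0.7] op 0.0518
[-0.05324374 -0.08297013  0.02613184]
```

Emit:
arm_command(increments=[[0,0,0.008,0,0,0],[0,0,0.016,0,0,0],[0,0,0.024,0,0,0],[0,0,0.032,0,0,0],[0,0,0.035,0,0,0]])

```text
t: 24.5
tool_pos: [0.5099, 0.0886, 0.2226]
orientation: [2.031, 2.395, 0.002]
force: [-2.0, -1.6, 8.2]
opening: 0.0518
gripper_force: 40.0
```

```bash
python3 - <<'E'
from h import *
rel([.5092,.0888,.2163],99.5);print(read_state()["wrist_torque"])
E
```

```text
t 24.5 inc [0.0017, -0.0031, 0.0313, 0.0006, 0.0001, -0.0005] pos [0.5099 0.0886 0.2226] F [-2.  -1.6  8.2] op 0.0518
[-0.26502471  0.25696698  0.03133134]
```

On the hooks with 8 N. Press home.

Emit:
arm_command(increments=[[0,0,0.01,0,0,0],[0,0,0.02,0,0,0],[0,0,0.028,0,0,0],[0,0,0.032,0,0,0],[0,0,0.032,0,0,0]], force=55)

```text
t: 25.12
tool_pos: [0.5095, 0.0888, 0.2163]
orientation: [2.032, 2.396, 0.001]
force: [-7.0, 0.2, 14.9]
opening: 0.0516
gripper_force: 55.0
```

```bash
python3 - <<'E'
from h import *
rel([.5092,.0888,.2163],99.5);print(read_state()["wrist_torque"])
E
```

```text
t 25.12 inc [0.0, -0.0015, -0.0002, 0.0002, -0.0001, -0.0005] pos [0.5095 0.0888 0.2163] F [-7.   0.2 14.9] op 0.0516
[ 0.14061111  1.08081327 -0.04415267]
```

Emit:
arm_command(increments=[[0,0,0.008,0,0,0],[0,0,0.012,0,0,0],[0,0,0.012,0,0,0],[0,0,0.012,0,0,0],[0,0,0.012,0,0,0]])

```text
t: 25.75
tool_pos: [0.5096, 0.0889, 0.2162]
orientation: [2.032, 2.396, 0.0]
force: [-19.0, -0.5, 38.6]
opening: 0.0512
gripper_force: 55.0
```

```bash
python3 - <<'E'
from h import *
rel([.5092,.0888,.2163],99.5);print(read_state()["wrist_torque"])
E
```

```text
t 25.75 inc [0.0, -0.0022, -0.0006, 0.0001, -0.0, -0.0005] pos [0.5096 0.0889 0.2162] F [-19.   -0.5  38.6] op 0.0512
[-0.20133901  3.44451626 -0.08415976]
```

A hard stop at 0.2162, exactly the predicted seat. Unload, release and rise.

Emit:
arm_command(increments=[[0,0,-0.012,0,0,0],[0,0,-0.014,0,0,0],[0,0,-0.014,0,0,0],[0,0,-0.014,0,0,0],[0,0,-0.014,0,0,0]])

```text
t: 26.38
tool_pos: [0.5095, 0.0888, 0.2163]
orientation: [2.032, 2.396, 0.001]
force: [-5.4, 0.9, 11.2]
opening: 0.0517
gripper_force: 55.0
```

Emit:
arm_command(increments=[[0,0,0,0,0,0],[0,0,0,0,0,0],[0,0,0,0,0,0],[0,0,0,0,0,0],[0,0,-0.1,0,0,0]], fingers=-1, force=25)

```text
t: 27.0
tool_pos: [0.5082, 0.0885, 0.2337]
orientation: [-2.03, -2.394, 0.004]
force: [0.4, -0.3, -0.3]
opening: 0.0922
gripper_force: 0.0
```

Emit:
arm_command(increments=[[0,0,-0.2,0,0,0],[0,0,-0.5,0,0,0],[-0.2,0,-0.8,0,0,0],[-0.4,0,-0.85,0,0,0],[-0.4,0,-0.85,0,0,0]])

```text
t: 27.62
tool_pos: [0.523, 0.0073, 0.4078]
orientation: [2.033, 2.389, 0.003]
force: [-1.3, 0.4, -0.9]
opening: 0.093
gripper_force: 0.0
```

Emit:
arm_command(increments=[[0,0,0,0,0,0],[0,0,0,0,0,0],[0,0,0,0,0,0],[0,0,0,0,0,0],[0,0,0,0,0,0]])

```text
t: 28.25
tool_pos: [0.5222, 0.01, 0.4052]
orientation: [-2.031, -2.396, 0.0]
force: [-0.2, 0.1, -0.5]
opening: 0.093
gripper_force: 0.0
```

```bash
python3 - <<'E'
from h import *
import pickle
c=shot("wrist","pics/w8.png");pickle.dump(c,open("w8.pkl","wb"))
g=cv2.GaussianBlur(cv2.cvtColor(c["image"],cv2.COLOR_RGB2GRAY),(3,3),0).astype(int)
x=frame(99.5)[:,0];y=np.array([-x[1],x[0],0]);N=np.array([.5090,.0888,.044])
for a,b in((.061,.026),(.061,-.026),(-.061,.026),(-.061,-.026),(0,.026),(0,-.026),(.061,0),(-.061,0)):print(a,b,np.round(proj(c,N+a*x+b*y),1))
E=np.array([.5466,-.1358,.042]);print("ball",proj(c,E))
u,v=map(lambda t:int(round(t)),proj(c,N))
for dv in(-25,25):print("row",v+dv,"cols",u-60,g[v+dv-2:v+dv+3,u-60:u+60].mean(0).astype(int).tolist())
for du in(-10,10):print("col",u+du,"rows",max(0,v-70),g[max(0,v-70):v+90,u+du-2:u+du+3].mean(1).astype(int).tolist())
x=frame(99.5)[:,0];e=np.array([.5222,.0102,0])-.148*x;e[2]=.30;rel(e,99.5)
E
```

```text
0.061 0.026 [225.8  31.9]
0.061 -0.026 [279.6  31.9]
-0.061 0.026 [228.9 157. ]
-0.061 -0.026 [276.6 157. ]
0 0.026 [227.5  98.3]
0 -0.026 [278.   98.3]
0.061 0 [252.7  32. ]
-0.061 0 [252.8 157. ]
ball (np.float64(252.85081860843806), np.float64(288.3694871675011))
row 73 cols 193 [163, 165, 167, 168, 169, 170, 170, 170, 169, 169, 170, 170, 169, 161, 143, 124, 117, 119, 121, 121, 121, 121, 121, 120, 120, 120, 120, 120, 120, 121, 121, 121, 117, 104, 88, 82, 93, 107, 113, 115, 114, 115, 115, 115, 114, 113, 113, 111, 110, 109, 109, 109, 107, 106, 107, 109, 111, 112, 113, 112, 111, 109, 106, 105, 105, 105, 104, 104, 105, 107, 110, 113, 114, 112, 111, 111, 114, 116, 117, 117, 117, 117, 118, 118, 116, 114, 110, 111, 117, 121, 121, 121, 120, 120, 120, 120, 121, 121, 121, 121, 121, 121, 121, 117, 113, 118, 133, 143, 147, 150, 153, 156, 159, 162, 165, 168, 171, 174, 176, 178]
row 123 cols 193 [176, 178, 181, 181, 180, 177, 173, 170, 168, 166, 163, 162, 160, 159, 158, 153, 138, 120, 115, 117, 120, 120, 120, 120, 120, 120, 120, 121, 120, 120, 119, 118, 114, 102, 85, 78, 87, 103, 111, 113, 113,
[... 1382 characters left out ...]
 117, 116, 116, 116, 116, 117, 116, 113, 109, 108, 109, 110, 114, 116, 117, 117, 116, 115, 116, 116, 115, 113, 113, 113, 114, 114, 115, 114, 111, 107, 106, 110, 113, 111, 110, 110, 111, 113, 113, 110, 109, 109, 110, 112, 114, 111, 109, 108, 109, 111, 114, 111, 109, 108, 108, 111, 113, 112, 109, 109, 111, 113, 113, 114, 115, 114, 114, 114, 114, 114, 114, 114, 114, 114, 114, 112, 101, 87, 86, 100, 111, 113, 114, 114, 114, 113, 112, 113, 113, 114, 113, 111, 100, 80, 64, 58, 56, 56, 55, 55, 55, 55, 56, 55, 55, 55, 56, 55, 55, 58, 63, 68, 70, 71, 72, 71, 71, 69, 66, 62, 62, 64, 65, 65]
t 28.3 inc [-0.7384, 0.0012, 0.5262, -0.0, -0.0, -0.0005] pos [0.5223 0.0099 0.4052] F [-0.6  0.  -0.6] op 0.093
```

Cover edges are at rows 32/157 and cols 228/278, where a seated cover is predicted. Next, back to the ball to open the clamp.

Emit:
arm_command(increments=[[-0.2,0,0.1,0,0,0],[-0.45,0,0.2,0,0,0],[-0.7,0,0.35,0,0,0],[-0.738,0.001,0.5,0,0,0],[-0.738,0.001,0.5,0,0,0]])

```text
t: 28.92
tool_pos: [0.5454, -0.1363, 0.3024]
orientation: [-2.03, -2.39, 0.003]
force: [0.2, 0.8, 0.1]
opening: 0.0929
gripper_force: 0.0
```

Emit:
arm_command(increments=[[0,0,0.15,0,0,0],[0,0,0.3,0,0,0],[0,0,0.42,0,0,0],[0,0,0.46,0,0,0],[0,0,0.46,0,0,0]])

```text
t: 29.55
tool_pos: [0.547, -0.1354, 0.2143]
orientation: [2.031, 2.396, 0.001]
force: [-0.7, -0.6, 0.8]
opening: 0.093
gripper_force: 0.0
```

```bash
python3 - <<'E'
from h import *
rel([.5466,-.1358,.209],99.5)
E
```

```text
t 29.55 inc [-0.0014, -0.0022, 0.0264, 0.0002, 0.0001, -0.0003] pos [ 0.547  -0.1354  0.2143] F [-0.7 -0.6  0.8] op 0.093
```

Emit:
arm_command(increments=[[-0.001,-0.001,0.023,0,0,0],[-0.001,-0.001,0.023,0,0,0],[-0.001,-0.001,0.023,0,0,0],[-0.001,-0.001,0.023,0,0,0],[-0.001,-0.001,0.023,0,0,0]], fingers=1, force=25)

```text
t: 30.18
tool_pos: [0.5464, -0.1362, 0.2088]
orientation: [2.032, 2.396, 0.0]
force: [-0.4, 0.7, -0.4]
opening: 0.0477
gripper_force: 0.0
```

Emit:
arm_command(increments=[[0,0,0,0,0,0],[0,0,0,0,0,0],[0,0,0,0,0,0],[0,0,0,0,0,0],[0,0,0,0,0,0]])

```text
t: 30.8
tool_pos: [0.5463, -0.1362, 0.2086]
orientation: [-2.032, -2.396, 0.0]
force: [-2.3, -1.0, 0.4]
opening: 0.0285
gripper_force: 25.0
```

```bash
python3 - <<'E'
from h import *
rel([.5466,-.1358,.209],99.5)
E
```

```text
t 30.8 inc [0.0015, 0.0019, -0.0021, -0.0001, -0.0, -0.0006] pos [ 0.5463 -0.1362  0.2086] F [-2.3 -1.   0.4] op 0.0285
```

Emit:
arm_command(increments=[[-0.0125,0,-0.1,0,0,0],[-0.02,0,-0.2,0,0,0],[-0.02,0,-0.335,0,0,0],[0.005,0,-0.43,0,0,0],[0.06,0,-0.5,0,0,0]])

```text
t: 31.42
tool_pos: [0.5443, -0.1245, 0.3103]
orientation: [2.032, 2.394, -0.001]
force: [-2.6, -0.6, -4.0]
opening: 0.0286
gripper_force: 25.0
```

Emit:
arm_command(increments=[[0.09,0,-0.05,0,0,0],[0.21,0,-0.06,0,0,0],[0.325,0,-0.035,0,0,0],[0.335,0,-0.033,0,0,0],[0.335,0,-0.033,0,0,0]])

```text
t: 32.05
tool_pos: [0.5334, -0.0566, 0.3169]
orientation: [-2.03, -2.397, -0.002]
force: [-6.3, 3.3, 9.4]
opening: 0.0286
gripper_force: 25.0
```

```bash
python3 - <<'E'
from h import *
rel([.5340,-.0600,.316],99.5)
E
```

```text
t 32.05 inc [-0.0174, 0.0003, 0.0046, 0.0003, -0.0003, -0.0002] pos [ 0.5334 -0.0566  0.3169] F [-6.3  3.3  9.4] op 0.0286
```

Emit:
arm_command(increments=[[-0.005,0,0,0,0,0],[-0.005,0,0,0,0,0],[-0.005,0,0,0,0,0],[-0.005,0,0,0,0,0],[-0.005,0,0,0,0,0]], fingers=-1)

```text
t: 32.67
tool_pos: [0.5337, -0.0592, 0.3153]
orientation: [-2.032, -2.396, -0.0]
force: [0.6, 0.6, -1.3]
opening: 0.074
gripper_force: 0.0
```

Emit:
arm_command(increments=[[0,0,-0.05,0,0,0],[0,0,-0.25,0,0,0],[0,0,-0.45,0,0,0],[0.2,0,-0.5,0,0,0],[0.34,0,-0.5,0,0,0]])

```text
t: 33.3
tool_pos: [0.5227, 0.0087, 0.418]
orientation: [2.031, 2.393, 0.004]
force: [-0.9, -0.0, 0.1]
opening: 0.0928
gripper_force: 0.0
```

Emit:
arm_command(increments=[[0,0,0,0,0,0],[0,0,0,0,0,0],[0,0,0,0,0,0],[0,0,0,0,0,0],[0,0,0,0,0,0]])

```text
t: 33.92
tool_pos: [0.5226, 0.0075, 0.4152]
orientation: [-2.033, -2.395, 0.0]
force: [-0.0, 0.3, 0.5]
opening: 0.0928
gripper_force: 0.0
```

```bash
python3 - <<'E'
from h import *
import pickle
c=shot("wrist","pics/w9.png");s=read_state();print(s["t"],s["tool_pos"],s["force"])
m=(c["image"].max(2)<50).astype(np.uint8);n,l,st,ce=cv2.connectedComponentsWithStats(m)
for i in range(1,n):
    if 200<st[i,4]<1500: print(st[i].tolist(),ce[i].round(1),np.round(onz(c,*ce[i],.149),4))
X=frame(99.5)[:,0];J=np.array([.5222,.0102,0])
for q,a,z in((0,-.071,.149),(.5,-.094,.154)):print("pred ball at",q,proj(c,J+a*X+[0,0,z]))
g=cv2.GaussianBlur(cv2.cvtColor(c["image"],cv2.COLOR_RGB2GRAY),(3,3),0).astype(int)
y=np.array([-X[1],X[0],0]);N=np.array([.5090,.0888,.044])
for a,b in((.061,0),(-.061,0),(0,.026),(0,-.026)):
    u,v=np.round(proj(c,N+a*X+b*y)).astype(int);print((u,v),(g[max(0,v-8):v+9,u+8:u+14].mean(1) if a else g[v-2:v+3,u-8:u+9].mean(0)).astype(int).tolist())
E
```

```text
33.975 [0.52259535 0.0075558  0.41520474] [-0.19362701  0.15927611  0.51322159]
[242, 205, 22, 16, 231] [252.6 213.1] [ 0.5241 -0.0025  0.149 ]
[237, 256, 32, 36, 839] [252.8 274.3] [ 0.5337 -0.0595  0.149 ]
pred ball at 0 (np.float64(252.96326656510672), np.float64(274.7035613711589))
pred ball at 0.5 (np.float64(253.00131136529197), np.float64(300.56904295249535))
(np.int64(253), np.int64(31)) [155, 132, 122, 122, 122, 122, 122, 119, 115, 112, 115, 118, 119, 119, 120, 120, 119]
(np.int64(253), np.int64(153)) [115, 116, 116, 116, 115, 115, 114, 107, 96, 85, 72, 62, 58, 58, 58, 58, 58]
(np.int64(228), np.int64(96)) [123, 123, 124, 124, 123, 122, 115, 99, 83, 83, 97, 109, 114, 115, 116, 116, 117]
(np.int64(277), np.int64(96)) [117, 118, 119, 118, 118, 118, 118, 117, 114, 113, 117, 120, 122, 122, 122, 122, 122]
```

The ball is back at its open position, the cover is still seated where predicted, and the arm is clear. I'll hand in.

```bash
python3 -c "
from plant import *
print(close_job())"
```

```text
the job is handed in; nothing more can be done
None
```

I closed the pack in the nest, swung the clamp fully back and handed the job in at about 34 s; the camera checks agreed with a seated cover and an open clamp, but no verdict came back.

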